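Find the flange that rocks and reject it

TASK

One of the three steel flanges on the flat plate is not true: it rocks over one of its diagonals. With the closed fingertips press the flanges lightly at their corners, trying both near corners of a flange in turn; when one gives, press the diagonally opposite far corner too, so that the flange rocks over and back, then pick that flange up and lay it gently, flat, in the empty black tray. Press with only a few newtons, and leave the two sound flanges and everything else where they are.

Things in the scene. Friction and masses are not known exactly. Their poses are not given: they have to be found in the camera images.
- surface: flat dark steel surface plate fixed to the shelf, 220 mm (x) by 400 mm (y), 25 mm high; origin at the centre of its underside on the shelf, so its top is 25 mm above this; x away from the robot, z up. The three flanges lie on it in a row along its y, about 125 mm apart.
- tray: empty open black plastic tray fixed to the shelf, 168 mm (x) by 158 mm (y), 26 mm high, walls and floor 4 mm thick; origin at the centre of its underside; a flange goes in with its length along the tray's x, about the middle.
- nut_1: loose steel lug nut, 23 mm across, 22 mm high, standing on the far edge of the surface plate, a bystander; origin at the centre of its underside
- nut_2: another such lug nut on the far edge of the surface plate, a bystander
- dish: small clear glass dish of valve caps, 84 mm across, 28 mm high, a bystander; origin at the centre of its underside
- wrench: chrome adjustable wrench lying flat, about 230 mm long along its x, 14 mm high, a bystander; origin under its middle
- starter: yellow plastic lug nut starter tool lying down, 140 mm long along its x, 30 mm thick, a bystander; origin under its middle
- flange_a_mid (a point): centre, half-way up (6.75 mm above its base), of one of three look-alike steel flanges flat on the surface plate: 110 mm (x, away from the robot within 0.3 rad) by 60 mm (y, left), 13.5 mm thick: a 10 mm plate on a hidden raised underside face 3.5 mm high; 0.45 kg, 28 mm bore in the middle, two 11 mm holes. Any of the three may be the one that rocks.
- flange_b_mid (a point): the like point of another such flange, same size and axes. Whichever flange is untrue rests level on a hidden narrow ridge along one diagonal; 1 to 3 N near a corner off that diagonal tips it: its top gives 2 to 3 mm there, stops, and comes back level when let go. At corners on the ridge, and on sound flanges, nothing gives.
- flange_c_mid (a point): the like point of the third such flange, same size and axes. On any flange press for about 0.3 s with some 5 N, always under 12 N, close to the corner: fingertip centre about 46 mm along and 22 mm across from the middle. Grasp across the 60 mm width at mid-length.
Mind the look-alikes: they are no part of the job. What is shaped like the part that bears flange_b_mid but blue or orange is not meant.

How it is judged:
By the outcome, as a careful person would: the job done as asked, in the order asked, and still so for the second after the job is handed in, with the robot touching nothing.
It also fails if it takes over 72 s, if anything falls off the work surface, if the arm or the gripper's body presses on something with over 40 N, if the wrist force passes 120 N, or if a joint passes its speed limit or range.

ROBOT

A 6-joint arm with a two-finger parallel gripper is mounted at the origin on the work surface. World frame = base frame: x ahead of the robot, y to its left, z up, the work surface at z = 0. Lengths are in m, angles in rad, forces in N, time in s.
With the tool pointing down it reaches from about 0.325 to 0.85 m from the base axis. Payload 4.4 kg.
Tool frame: the origin (TCP) lies at the centre of the arm's flange, where the gripper is bolted on; the fingertips stand 199 mm ahead of it and the grasp point (between the pads) lies 180 mm ahead of it; z points along the fingers, y is the direction in which the jaws open and shut (so a half turn about z gives the same grasp; the last joint's range is limited). The gripper opens to 94 mm and grips with 3 to 60 N. Pads are 16 mm wide; open, the fingers measure 119 mm over their backs; the gripper's body (75 mm by 177 mm) begins 78 mm behind the grasp point.
Start: joints at [1.062, 0.207, 1.542, -0, 1.393, -0.15], TCP at [0.202, 0.538, 0.405] pointing down, gripper open.
Joint ranges: [-2.73, 2.73], [-0.86, 2.22], [0.23, 2.46], [-1.11, 4.25], [0.08, 2.63], [-2.82, 2.82]. Speed limits (rad/s): [2.79, 2.79, 3.14, 3.14, 3.14, 3.14].

INTERFACE

Orientations are given as a 3x3 rotation matrix whose columns are the frame's x, y, z axes.
In Python, from bench import read_state, get_image, hand_in, recognise, trace, place_of gives the robot as it stands.
- The arm moves only by the shell command python3 -m pendant 'ROWS' [FORCE]. ROWS is text: rows parted by semicolons, each of 5 numbers parted by spaces: the finger opening in m, from 0 to 0.094, then the shift along the tool's x, y, z in m, then the turn about the tool's z in rad. In form: gripper x y z twist; .... A call has 1 to 10 rows; each row is the pose to reach, as a shift and turn from the pose commanded when the call began, along the tool's axes at that moment; what a row does not reach only later rows make up. A row lasts 1/10 s, in which the tool goes at most 50 mm and 8.59 degrees, less where a joint would pass 70% of its speed; a pose out of reach is approached as far as the arm can. A call with a gripper value outside its range is refused whole. The fingers move at their own pace and stop on an object; FORCE is the grip in N (left out, the last holds). Time passes only in rows, so rows that repeat a pose let the fingers close. It gives the time, the measured TCP pose, the force and the opening at its end, in the units of the state.
- read_state(): the state, without advancing time (a new reading comes with each control period).
- get_image(name): name is "scene" or "side" or "wrist"; returns a dict with "image" (400x640x3 uint8, red, green, blue), "range_z" (400x640 float32, m along the optical axis (not along the pixel's ray), 0 where there is no reading), "camera_matrix" (3x3 intrinsics, pixels), "R" (3x3) and "t" (3): a world point X has camera coordinates R X + t. Camera axes: x right, y down, z forward; pixel columns grow to the right and rows downward; lengths in m; the calibration is good to about 2 mm. A picture is of the moment at which its call begins.
- hand_in(): hands the job in, once; it reports no verdict.
Trained networks look in a picture, given as the dict that the camera call returned (one of the last four; its "shot" number tells which), for a name from the list of things; names that differ only in an ending like _2 or _b are one class to them, and where a whole thing is asked for, a point or a joint stands for the part that bears it (a point fixed in the world has none). Each returns a list of dicts, best first, with "confidence" (0 to 1); they miss things now and then, are a little off and sometimes report something else, mostly with a low value. They report only what shows in the picture. A call takes as long as a camera call. They do not tell look-alikes from the thing itself.
- recognise(picture, query): "centre" ([x, y, z] in m, in world coordinates, good to about 4 mm: the middle of the surface that is visible of it).
- trace(picture, query): "region" (400x640 bool, what is visible of it).
- place_of(picture, query): "centre" ([x, y, z] in m, in world coordinates, good to about 4 mm: a listed point, or the origin of a listed thing).
The state is a dict: "time": time; "qpos": joint angles; "joint_vel": joint speeds; "joint_torque": joint torques, N m; "position": TCP position; "tool_rot": TCP orientation; "contact_force": force on the tool from outside, world axes, zero at the start; "torque": the same for the moment, N m; "width": opening from 0.0 (shut) to 1.0 (fully open).
Only numpy, scipy, OpenCV 4.12 (cv2) and the standard library are available. Lean on these libraries where they do the work, as an engineer would, in place of code of your own. Each camera call takes 0.05 s, during which the arm holds its last target.

## Working session

There is one attempt and no reset: what is moved stays moved. The work goes in short steps, Python scripts to look and compute and a shell command to move; the robot and the scene stay as the last step left them, time stands still between calls to the robot, and variables do not carry over. Pictures are saved under pics/ and viewed, and the job is handed in when it is done.

```bash
ls; mkdir -p pics; python3 - <<'E'
from bench import *
import cv2,numpy as np
s=read_state();print(s)
for n in("scene","side","wrist"):
    d=get_image(n);cv2.imwrite(f"pics/{n}0.png",d["image"][:,:,::-1])
    print(n,d['shot'])
    if n!="wrist":
      for q in("flange_a_mid","tray","surface","nut_1","dish","wrench","starter"):
        print(q,[(np.round(r["centre"],4).tolist(),round(r["confidence"],2)) for r in place_of(d,q)])
E
```

```text
pics
{'time': 0.0, 'qpos': array([ 1.06150345e+00,  2.07418089e-01,  1.54291477e+00, -7.60858379e-06,
        1.39345486e+00, -1.50489533e-01]), 'joint_vel': array([ 0.00096934,  0.00021534,  0.00125123, -0.00044314, -0.00232156,
       -0.00034664]), 'joint_torque': array([-2.01964773e-03, -3.70871007e+01, -2.81416440e+01,  6.95885788e-02,
        3.60381359e-02, -1.82868707e-04]), 'position': array([0.2017492 , 0.53807541, 0.40350997]), 'tool_rot': array([[-9.36318008e-01,  3.51151616e-01, -1.06368832e-03],
       [ 3.51153079e-01,  9.36316094e-01, -1.92014188e-03],
       [ 3.21687575e-04, -2.17138085e-03, -9.99997591e-01]]), 'contact_force': array([ 0.21623767, -0.00790726,  0.12125144]), 'torque': array([-0.008641  ,  0.02858265, -0.04645053]), 'width': 1.0009600326790147}
scene 1
flange_a_mid [([0.5165, 0.0513, 0.0286], 0.98)]
tray [([0.5042, 0.3292, -0.0028], 0.59)]
surface [([0.5322, -0.0709, 0.0359], 0.7), ([0.5309, -0.0749, -0.0001], 0.62)]
nut_1 [([0.6143, 0.0092, 0.0298], 0.6), ([0.6266, -0.1158, 0.0227], 0.44)]
dish [([0.7444, 0.072, 0.0007], 0.57)]
wrench [([0.7558, 0.3074, -0.001], 0.55)]
starter [([0.5657, -0.4968, -0.0036], 0.59)]
side 2
flange_a_mid [([0.514, 0.0545, 0.03], 0.55), ([0.6283, -0.1162, 0.0228], 0.37)]
tray [([0.5055, 0.3224, -0.0008], 0.97)]
surface [([0.5323, -0.0722, 0.0015], 0.75)]
nut_1 [([0.6144, 0.0119, 0.0257], 0.46), ([0.6282, -0.1136, 0.0227], 0.41)]
dish [([0.7441, 0.0741, 0.0005], 0.79)]
wrench [([0.7528, 0.3051, 0.0024], 0.57)]
starter [([0.5603, -0.4951, -0.0011], 0.78)]
wrist 3
```

View pics/scene0.png

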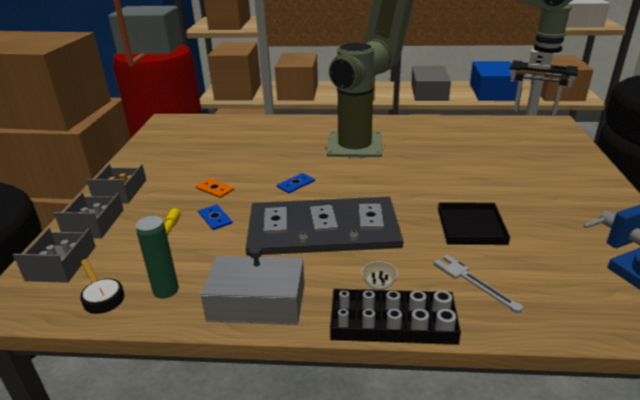

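View pics/side0.png

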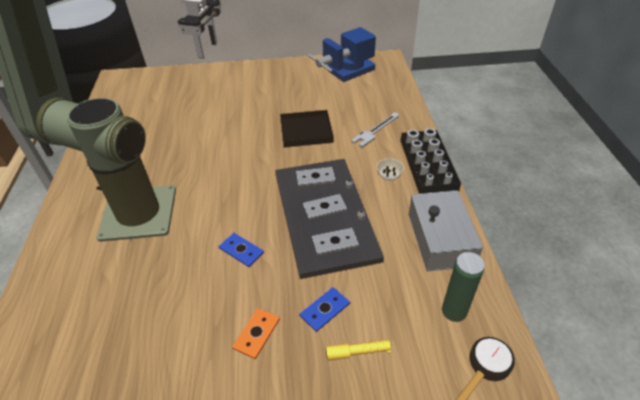

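View pics/wrist0.png

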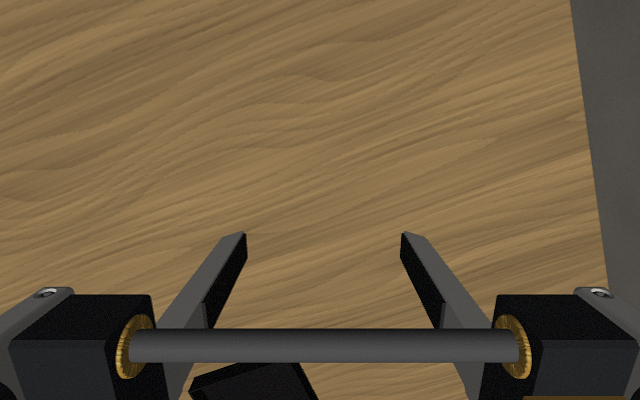

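Both views show the three steel flanges in a row on the dark plate, at scene pixels (275,220), (322,217) and (371,215). The tray is at (473,223). The look-alikes, all lying on the table, are the orange flange (214,187) and the blue ones (296,182) and (213,216). I'll measure the plate flanges from depth and colour.

```bash
cat > h.py <<'E'
from bench import *
import cv2,numpy as np
def cloud(d):
    K=d["camera_matrix"];Z=d["range_z"].astype(float);v,u=np.mgrid[:400,:640]
    P=np.stack([(u-K[0,2])/K[0,0]*Z,(v-K[1,2])/K[1,1]*Z,Z],-1)
    W=(P-d["t"])@d["R"]; W[Z==0]=np.nan
    return W
def plane(d,z):
    K=d["camera_matrix"];v,u=np.mgrid[:400,:640]
    r=np.stack([(u-K[0,2])/K[0,0],(v-K[1,2])/K[1,1],np.ones_like(u)*1.],-1)@d["R"]
    c=-d["R"].T@d["t"]
    return c+r*((z-c[2])/r[...,2])[...,None]
def flanges(d,thr=85,minpts=60):
    W=cloud(d);im=d["image"].astype(int)
    m=(W[...,2]>.024)&(W[...,2]<.050)&(W[...,0]>.42)&(W[...,0]<.605)&(W[...,1]>-.29)&(W[...,1]<.15)&(im.min(-1)>thr)
    m=cv2.morphologyEx(m.astype(np.uint8),cv2.MORPH_CLOSE,np.ones((3,3)))
    n,l=cv2.connectedComponents(m)
    Q=plane(d,.0385)
    for i in range(1,n):
        k=l==i
        if k.sum()<minpts: continue
        r=cv2.minAreaRect((Q[k][:,:2]*1000).astype(np.float32))
        vv,uu=np.where(k)
        print(k.sum(),"px",uu.mean().round(),vv.mean().round(),"z",np.nanmedian(W[k][:,2]).round(4),"rect mm",np.round(r[0],1),np.round(r[1],1),round(r[2],1))
E
python3 - <<'E'
from h import *
for n in("scene","side"):
    d=get_image(n);print(n);flanges(d)
    for q in("flange_a_mid",):
        print([(np.round(r["centre"],4).tolist(),round(r["confidence"],2)) for r in recognise(d,q)])
    W=cloud(d);print(d["image"][217,318] if n=="scene" else d["image"][206,316])
    # tray rim
    m=(W[...,2]>.018)&(W[...,2]<.034)&(W[...,0]>.38)&(W[...,0]<.63)&(W[...,1]>.2)&(W[...,1]<.45)
    print("tray",np.percentile(W[m][:,:2],[1,99],axis=0).round(3), cv2.minAreaRect((W[m][:,:2]*1000).astype(np.float32)))
    m=(W[...,2]>.018)&(W[...,2]<.032)&(W[...,0]>.38)&(W[...,0]<.68)&(W[...,1]>-.3)&(W[...,1]<.2)
    print("plate",cv2.minAreaRect((W[m][:,:2]*1000).astype(np.float32)))
d=get_image("wrist");print(d["camera_matrix"],d["R"],d["t"])
s=read_state();print("cam in tool",(s["tool_rot"].T@(-d["R"].T@d["t"]-s["position"])).round(4)); print((d["R"]@s["tool_rot"]).round(3))
E
python3 -m pendant '0 0 0 0 0' 20
```

```text
scene
459 px 323.0 217.0 z 0.0374 rect mm [534.9 -72.9] [109.8  60.9] 11.6
454 px 370.0 215.0 z 0.0374 rect mm [521.4  53.3] [103.6  61. ] 2.1
465 px 275.0 218.0 z 0.0371 rect mm [ 548.6 -201.3] [110.   59.5] 7.9
[([0.5277, 0.0523, 0.0375], 0.94), ([0.6179, 0.0091, 0.0414], 0.64)]
[96 98 99]
tray [[0.424 0.244]
 [0.599 0.403]] ((511.5258483886719, 323.8088073730469), (176.31304931640625, 159.36703491210938), 1.1065982580184937)
plate ((530.8626708984375, -76.06143188476562), (231.15431213378906, 400.20501708984375), 6.656055927276611)
side
571 px 315.0 175.0 z 0.0389 rect mm [518.1  54.4] [115.   68.7] 2.8
674 px 324.0 206.0 z 0.039 rect mm [531.5 -72.1] [115.3  66.9] 11.8
815 px 334.0 240.0 z 0.039 rect mm [ 545.1 -200.1] [114.4  66.3] 8.1
[([0.5129, 0.0504, 0.0353], 0.74)]
[151 153 157]
tray [[0.426 0.24 ]
 [0.595 0.408]] ((510.2725524902344, 324.5570983886719), (167.95631408691406, 171.43734741210938), 1.3763459920883179)
plate ((530.8226318359375, -75.21087646484375), (220.8492889404297, 406.8663330078125), 6.902316570281982)
[[319.97991122   0.         323.24715722]
 [  0.         319.97991122 197.48358827]
 [  0.           0.           1.        ]] [[ 3.51272761e-01  9.36273169e-01  1.81238638e-05]
 [ 8.96826730e-01 -3.36478730e-01  2.87200070e-01]
 [ 2.68903818e-01 -1.00869308e-01 -9.57870617e-01]] [-0.57514771 -0.03006719  0.39192791]
cam in tool [0.0837 0.0001 0.0206]
[[-0.     1.     0.   ]
 [-0.958 -0.    -0.287]
 [-0.287 -0.     0.958]]
time: 1.2
position: [0.2019, 0.5384, 0.4046]
tool_rot: [[-0.936, 0.351, -0.0], [0.351, 0.936, -0.0], [-0.0, -0.0, -1.0]]
contact_force: [-0.0, -0.0, -0.6]
width: 0.948
```

```bash
python3 -m pendant '0 -0.416 -0.340 0.08 -0.40;0 -0.416 -0.340 0.08 -0.40;0 -0.416 -0.340 0.08 -0.40;0 -0.416 -0.340 0.08 -0.40;0 -0.416 -0.340 0.08 -0.40;0 -0.416 -0.340 0.08 -0.40;0 -0.416 -0.340 0.08 -0.40;0 -0.416 -0.340 0.08 -0.40;0 -0.416 -0.340 0.08 -0.40;0 -0.416 -0.340 0.08 -0.40' 20
```

```text
time: 2.2
position: [0.4487, 0.1135, 0.332]
tool_rot: [[-0.999, -0.041, 0.001], [-0.041, 0.999, 0.0], [-0.001, 0.0, -1.0]]
contact_force: [0.4, 0.5, -0.5]
width: 0.101
```

```bash
python3 -m pendant '0 0 0 0 0;0 0 0 0 0'; python3 - <<'E'
from h import *
d=get_image("wrist");cv2.imwrite("pics/w1.png",d["image"][:,:,::-1])
E
```

```text
time: 2.4
position: [0.4484, 0.1144, 0.3317]
tool_rot: [[-0.999, -0.038, -0.001], [-0.038, 0.999, 0.0], [0.001, 0.0, -1.0]]
contact_force: [-0.5, 0.2, -0.4]
width: 0.004
```

View pics/w1.png

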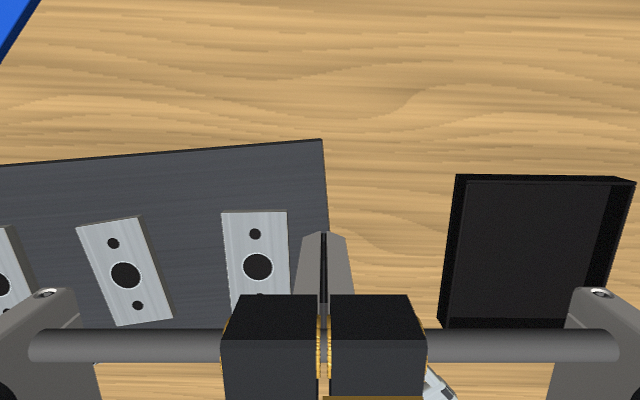

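```bash
python3 - <<'E'
from h import *
d=get_image("wrist");flanges(d,100,1000)
W=cloud(d)
for (u,v) in [(320,100),(320,60)]: print(W[v,u],d["image"][v,u])
E
```

```text
4672 px 254.0 252.0 z 0.0377 rect mm [515.6  54.2] [107.5  60.1] 2.8
5616 px 124.0 271.0 z 0.0377 rect mm [530.2 -71.7] [109.3  60. ] 11.9
1316 px 11.0 276.0 z 0.0376 rect mm [ 535.9 -176.6] [28.2 97.5] 76.2
[ 0.36282213  0.10908567 -0.00056973] [201 164 113]
[ 0.32831718  0.1078009  -0.00097162] [194 159 110]
```

```bash
python3 -m pendant '0 -0.0201 -0.0413 0.04 0;0 -0.0201 -0.0413 0.0857 0;0 -0.0201 -0.0413 0.0887 0;0 -0.0201 -0.0413 0.0887 0;0 -0.0201 -0.0413 0.0887 0;0 -0.0201 -0.0413 0.0887 0'; for r in 1; do python3 -m pendant '0 0 0 0.002 0;0 0 0 0.002 0' | grep -E "pos|force"; python3 -m pendant '0 0 0 0.001 0;0 0 0 0.001 0'| grep -E "pos|force"; python3 -m pendant '0 0 0 0.001 0;0 0 0 0.001 0'| grep -E "pos|force"; python3 -m pendant '0 0 0 0.001 0;0 0 0 0.001 0'| grep -E "pos|force"; done
```

```text
time: 3.1
position: [0.4706, 0.0759, 0.2455]
tool_rot: [[-0.999, -0.043, 0.005], [-0.043, 0.999, 0.0], [-0.005, -0.0, -1.0]]
contact_force: [0.5, 0.0, -0.1]
width: 0.005
position: [0.4701, 0.0753, 0.2422]
contact_force: [0.2, 0.1, 0.7]
position: [0.4697, 0.0749, 0.2402]
contact_force: [0.1, 0.1, -0.0]
position: [0.4697, 0.0749, 0.2389]
contact_force: [-0.5, -0.5, 0.3]
position: [0.4698, 0.0749, 0.238]
contact_force: [0.3, 0.5, -0.6]
```

```bash
python3 -m pendant '0 0 0 0.001 0;0 0 0 0.001 0' | grep -E "pos|force"; python3 -m pendant '0 0 0 0.0005 0;0 0 0 0.0005 0'| grep -E "pos|force";  python3 -m pendant '0 0 0 0.0005 0;0 0 0 0.0005 0'| grep -E "pos|force"
```

```text
position: [0.4699, 0.0749, 0.238]
contact_force: [-2.3, -1.0, 7.4]
position: [0.47, 0.0749, 0.2379]
contact_force: [-4.0, -0.6, 9.7]
position: [0.47, 0.075, 0.2379]
contact_force: [-5.0, -0.3, 13.8]
```

Near-left corner of A is firm: z held at 0.238 as the force rose, and my last step overshot to about 14 N. Stiffness is about 7 N/mm, so I'll use finer steps from here. Next is A's near-right corner.

```bash
f(){ grep -E "time|pos|force"|tr '\n' ' ';echo; }; python3 -m pendant '0 0 0 -0.010 0;0 0 0 -0.010 0;0 0 -0.044 -0.010 0;0 0 -0.044 -0.010 0;0 0 -0.044 -0.0025 0;0 0 -0.044 -0.0025 0;0 0 -0.044 -0.0025 0;0 0 -0.044 -0.0025 0'|f; python3 -m pendant '0 0 0 0.0004 0;0 0 0 0.0004 0' |f; python3 -m pendant '0 0 0 0.0004 0;0 0 0 0.0004 0' |f; python3 -m pendant '0 0 0 0.0004 0;0 0 0 0.0004 0' |f
```

```text
time: 5.3 position: [0.4712, 0.0317, 0.238] contact_force: [-0.4, 1.0, -0.3] 
time: 5.5 position: [0.4713, 0.0315, 0.238] contact_force: [-0.7, 0.4, 0.4] 
time: 5.7 position: [0.4714, 0.0313, 0.238] contact_force: [-1.3, 2.1, 4.9] 
time: 5.9 position: [0.4714, 0.0313, 0.2379] contact_force: [-2.4, 2.4, 7.9]
```

```bash
f(){ grep -E "time|pos|force"|tr '\n' ' ';echo; }; python3 -m pendant '0 0 0 -0.012 0;0 0 0 -0.012 0;0 -0.0067 -0.0916 -0.012 -0.162;0 -0.0067 -0.0916 -0.012 -0.162;0 -0.0067 -0.0916 -0.012 -0.162;0 -0.0067 -0.0916 -0.012 -0.162;0 -0.0067 -0.0916 -0.0025 -0.162;0 -0.0067 -0.0916 -0.0025 -0.162;0 -0.0067 -0.0916 -0.0020 -0.162;0 -0.0067 -0.0916 -0.002 -0.162'|f; python3 -m pendant '0 0 0 0.0005 0;0 0 0 0.0005 0;0 0 0 0.0005 0' |f; python3 -m pendant '0 0 0 0.0005 0;0 0 0 0.0005 0' |f; python3 -m pendant '0 0 0 0.0005 0;0 0 0 0.0005 0' |f;  python3 -m pendant '0 0 0 0.0005 0;0 0 0 0.0005 0' |f
```

```text
time: 6.9 position: [0.4819, -0.0594, 0.2391] contact_force: [0.4, -0.2, -0.6] 
time: 7.2 position: [0.4821, -0.0602, 0.239] contact_force: [0.5, 0.3, -0.0] 
time: 7.4 position: [0.482, -0.0603, 0.2384] contact_force: [-0.3, -0.1, -0.2] 
time: 7.6 position: [0.4821, -0.0603, 0.2379] contact_force: [0.6, -0.7, 0.2] 
time: 7.8 position: [0.482, -0.0602, 0.2374] contact_force: [-0.4, -0.4, 1.8]
```

```bash
f(){ grep -E "time|pos|force"|tr '\n' ' ';echo; };  python3 -m pendant '0 0 0 0.0005 0;0 0 0 0.0005 0' |f; python3 -m pendant '0 0 0 0.0005 0;0 0 0 0.0005 0' |f
```

```text
time: 8.0 position: [0.4819, -0.0601, 0.2368] contact_force: [-0.1, 1.0, 0.6] 
time: 8.2 position: [0.482, -0.0602, 0.2363] contact_force: [-0.7, 0.9, 1.2]
```

B's near-left corner gives: it has dropped 1.7 mm at about 1 N. I'll carry on to its stop.

```bash
f(){ grep -E "time|pos|force"|tr '\n' ' ';echo; };  python3 -m pendant '0 0 0 0.0005 0;0 0 0 0.0005 0' |f; python3 -m pendant '0 0 0 0.0005 0;0 0 0 0.0005 0' |f; python3 -m pendant '0 0 0 0.0005 0;0 0 0 0.0005 0' |f
```

```text
time: 8.4 position: [0.482, -0.0602, 0.2358] contact_force: [-1.5, 1.1, 2.1] 
time: 8.6 position: [0.482, -0.0603, 0.2355] contact_force: [-0.2, 2.0, 2.8] 
time: 8.8 position: [0.4821, -0.0602, 0.2353] contact_force: [-2.3, 0.8, 6.5]
```

```bash
f(){ grep -E "time|pos|force"|tr '\n' ' ';echo; };  python3 -m pendant '0 0 0 0 0;0 0 0 0 0' |f;  python3 -m pendant '0 0 0 -0.014 0;0 0 0 -0.014 0;0 -0.092 -0.044 -0.014 0;0 -0.092 -0.044 -0.014 0;0 -0.092 -0.044 -0.014 0;0 -0.092 -0.044 -0.014 0;0 -0.092 -0.044 -0.006 0;0 -0.092 -0.044 -0.0045 0;0 -0.092 -0.044 -0.0045 0;0 -0.092 -0.044 -0.0045 0' |f; python3 -m pendant '0 0 0 0.0005 0;0 0 0 0.0005 0;0 0 0 0.0005 0' |f; python3 -m pendant '0 0 0 0.0005 0;0 0 0 0.0005 0' |f; python3 -m pendant '0 0 0 0.0005 0;0 0 0 0.0005 0' |f;  python3 -m pendant '0 0 0 0.0005 0;0 0 0 0.0005 0' |f
```

```text
time: 9.0 position: [0.4821, -0.0602, 0.2353] contact_force: [-2.0, 1.6, 6.6] 
time: 10.0 position: [0.5804, -0.0845, 0.2395] contact_force: [-0.1, -0.2, -0.1] 
time: 10.3 position: [0.5811, -0.0848, 0.2392] contact_force: [0.3, -0.8, -0.8] 
time: 10.5 position: [0.581, -0.0848, 0.2383] contact_force: [0.0, 0.7, -0.3] 
time: 10.7 position: [0.5811, -0.0848, 0.238] contact_force: [-0.4, 0.1, 0.8] 
time: 10.9 position: [0.5812, -0.0849, 0.2375] contact_force: [-0.1, -0.9, 1.7]
```

```bash
f(){ grep -E "time|pos|force"|tr '\n' ' ';echo; };  python3 -m pendant '0 0 0 0.0005 0;0 0 0 0.0005 0' |f; python3 -m pendant '0 0 0 0.0005 0;0 0 0 0.0005 0' |f; python3 -m pendant '0 0 0 0.0005 0;0 0 0 0.0005 0' |f;  python3 -m pendant '0 0 0 0.0005 0;0 0 0 0.0005 0' |f
```

```text
time: 11.1 position: [0.5812, -0.0849, 0.237] contact_force: [0.1, -0.5, 2.0] 
time: 11.3 position: [0.5812, -0.0849, 0.2365] contact_force: [0.2, -1.2, 1.2] 
time: 11.5 position: [0.5812, -0.0848, 0.236] contact_force: [0.9, -1.1, 1.7] 
time: 11.7 position: [0.5812, -0.0848, 0.2356] contact_force: [0.9, -2.1, 1.8]
```

```bash
f(){ grep -E "time|pos|force"|tr '\n' ' ';echo; };  python3 -m pendant '0 0 0 0.0004 0;0 0 0 0.0004 0' |f; python3 -m pendant '0 0 0 0.0003 0;0 0 0 0.0003 0' |f
```

```text
time: 11.9 position: [0.5812, -0.0849, 0.2354] contact_force: [-0.2, -0.8, 3.7] 
time: 12.1 position: [0.5812, -0.0849, 0.2353] contact_force: [0.3, -1.3, 4.6]
```

Far-right of B also gives to its stop (0.2353), so B rocks over and back. I'll lift, open, and check above it before grasping.

```bash
python3 -m pendant '0 0 0 0 0;0 0 0 0 0;0 0 0 -0.03 0;0.08 0 0 -0.065 0;0.08 0.0456 0.0225 -0.065 0;0.08 0.0456 0.0225 -0.065 0;0.08 0.0456 0.0225 -0.065 0;0.08 0.0456 0.0225 -0.065 0;0.08 0.0456 0.0225 -0.065 0'; python3 - <<'E'
from h import *
d=get_image("wrist");cv2.imwrite("pics/w2.png",d["image"][:,:,::-1]);flanges(d,100,1000)
d=get_image("side");flanges(d,85,100);cv2.imwrite("pics/s2.png",cv2.resize(d["image"][100:300,200:520,::-1],None,fx=2.4,fy=2.4))
E
```

```text
time: 13.0
position: [0.5328, -0.0722, 0.2998]
tool_rot: [[-0.979, -0.202, 0.001], [-0.202, 0.979, -0.0], [-0.001, -0.0, -1.0]]
contact_force: [0.6, -0.8, 0.6]
width: 0.478
9209 px 160.0 187.0 z 0.0378 rect mm [ 543.6 -199.2] [110.   62.4] 7.5
8879 px 323.0 202.0 z 0.0378 rect mm [530.2 -71.9] [110.2  62.3] 11.8
8520 px 482.0 217.0 z 0.0378 rect mm [517.   53.2] [110.   60.8] 3.1
301 px 305.0 177.0 z 0.0387 rect mm [490.9  53.2] [61.6 69.1] 3.1
684 px 324.0 206.0 z 0.0389 rect mm [531.3 -71.5] [115.4  68.2] 11.8
828 px 334.0 240.0 z 0.0389 rect mm [ 544.8 -200.1] [115.   66.8] 8.2
```

View pics/w2.png

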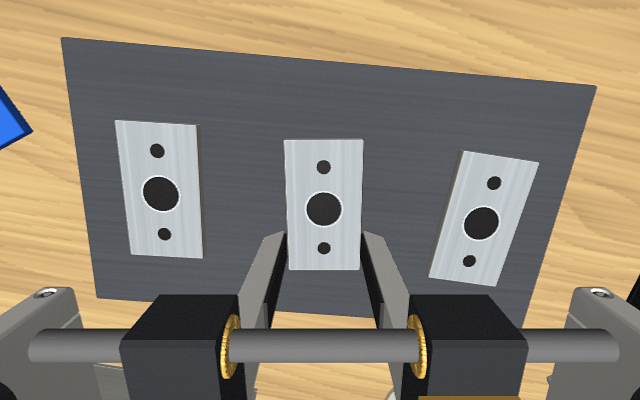

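View pics/s2.png

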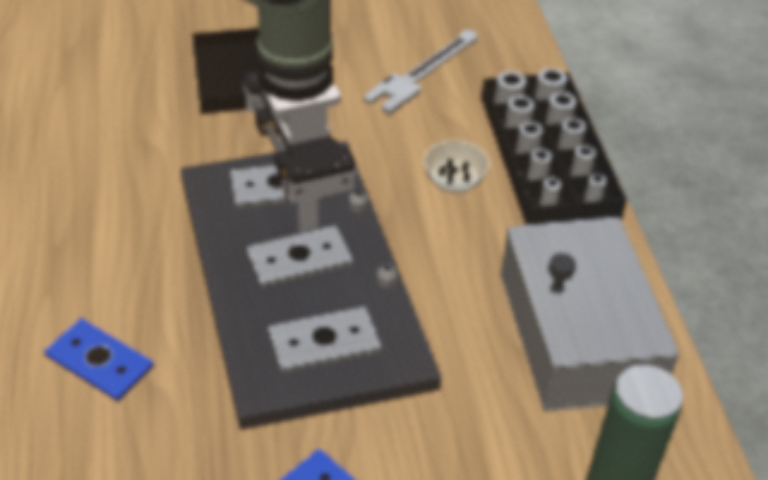

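```bash
python3 -m pendant '0.08 0.002 0 0.0 0;0.08 0.002 0 0.0 0;0.08 0.002 0 0.0 0;0.08 0.002 0 0.02 0;0.08 0.002 0 0.04 0;0.08 0.002 0 0.06 0;0.08 0.002 0 0.0685 0;0.08 0.002 0 0.0725 0;0.08 0.002 0 0.0725 0;0.08 0.002 0 0.0725 0' 25;python3 -m pendant '0.08 0 0 0 0'
```

```text
time: 14.1
position: [0.5304, -0.0725, 0.2281]
tool_rot: [[-0.979, -0.202, 0.002], [-0.202, 0.979, -0.001], [-0.002, -0.001, -1.0]]
contact_force: [-0.3, 0.1, 0.1]
width: 0.85
time: 14.2
position: [0.5304, -0.0725, 0.2282]
tool_rot: [[-0.979, -0.202, 0.002], [-0.202, 0.979, -0.001], [-0.002, -0.001, -1.0]]
contact_force: [0.1, -0.6, -0.0]
width: 0.851
```

```bash
python3 -m pendant '0.08 0 0 0.001 0;0.08 0 0 0.001 0;0.05 0 0 0.001 0;0.05 0 0 0.001 0;0.05 0 0 0.001 0;0.05 0 0 0.001 0;0.05 0 0 0.001 0;0.05 0 0 0.001 0' 40;python3 -m pendant '0.05 0 0 -0.003 0;0.05 0 0 -0.006 0;0.05 0 0 -0.01 0;0.05 0 0 -0.02 0;0.05 0 0 -0.04 0;0.05 0 0 -0.06 0;0.05 0 0 -0.06 0;0.05 0 0 -0.06 0'; python3 - <<'E'
from h import *
d=get_image("wrist");cv2.imwrite("pics/w3.png",d["image"][:,:,::-1])
d=get_image("side");cv2.imwrite("pics/s3.png",cv2.resize(d["image"][80:280,200:520,::-1],None,fx=2.4,fy=2.4))
E
```

```text
time: 15.0
position: [0.5299, -0.0724, 0.2262]
tool_rot: [[-0.979, -0.202, 0.0], [-0.202, 0.979, -0.0], [0.0, -0.0, -1.0]]
contact_force: [-0.4, -0.7, 0.1]
width: 0.634
time: 15.8
position: [0.53, -0.0724, 0.2867]
tool_rot: [[-0.979, -0.202, 0.001], [-0.202, 0.979, -0.0], [-0.001, -0.001, -1.0]]
contact_force: [0.0, -0.3, -3.8]
width: 0.632
```

View pics/w3.png

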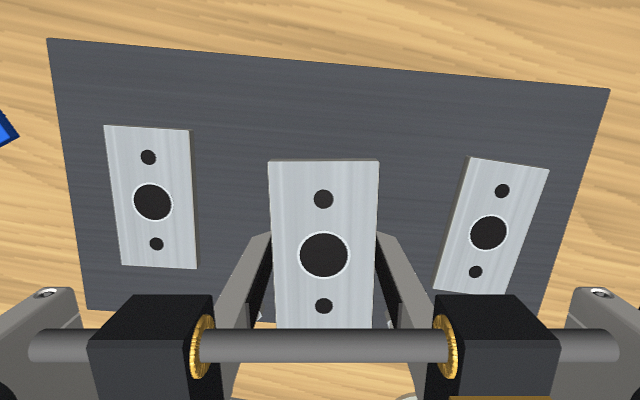

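View pics/s3.png

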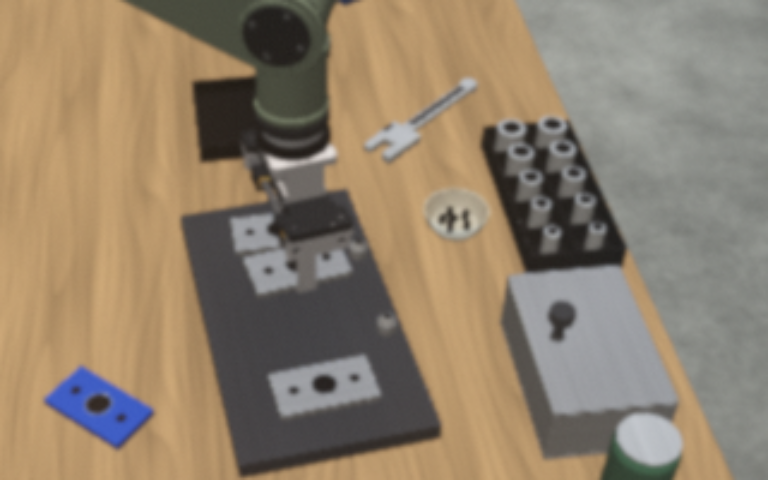

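Flange B (centre at 323,255 in the wrist view) is held level and clear of the plate, and A and C are undisturbed. Moving to the tray.

```bash
python3 -m pendant '0.05 -0.003 0.02 0 0.01;0.05 -0.008 0.055 0 0.03;0.05 -0.015 0.095 0 0.05;0.05 -0.021 0.135 0 0.07;0.05 -0.027 0.175 0 0.09;0.05 -0.033 0.215 0 0.11;0.05 -0.039 0.255 0 0.13;0.05 -0.045 0.295 0 0.15;0.05 -0.051 0.33 0 0.17;0.05 -0.054 0.35 0 0.183'; python3 -m pendant '0.05 0 0 0 0;0.05 0 0 0 0'; python3 - <<'E'
from h import *
d=get_image("wrist");cv2.imwrite("pics/w4.png",d["image"][:,:,::-1])
W=cloud(d)
m=(W[...,2]>.020)&(W[...,2]<.032)&(W[...,0]>.38)&(W[...,0]<.63)&(W[...,1]>.22)&(W[...,1]<.45)
print(np.nanpercentile(W[m],[2,98],axis=0).round(3)); print(cv2.minAreaRect((W[m][:,:2]*1000).astype(np.float32)))
for n in("scene","side"):
    d=get_image(n);print([(np.round(r["centre"],4).tolist(),round(r["confidence"],2)) for r in place_of(d,"tray")])
E
```

```text
time: 16.9
position: [0.511, 0.2839, 0.2846]
tool_rot: [[-1.0, -0.022, -0.003], [-0.022, 1.0, -0.0], [0.003, 0.0, -1.0]]
contact_force: [0.1, -0.4, -3.5]
width: 0.635
time: 17.1
position: [0.5115, 0.2813, 0.2847]
tool_rot: [[-1.0, -0.022, -0.003], [-0.022, 1.0, -0.002], [0.003, -0.002, -1.0]]
contact_force: [-0.3, -0.7, -4.2]
width: 0.63
[[0.425 0.247 0.021]
 [0.59  0.405 0.027]]
((509.7628173828125, 326.24627685546875), (167.8584442138672, 158.1271514892578), 1.4545246362686157)
[([0.5064, 0.3246, -0.0023], 0.65)]
[([0.5089, 0.3245, -0.0017], 0.94)]
```

View pics/w4.png

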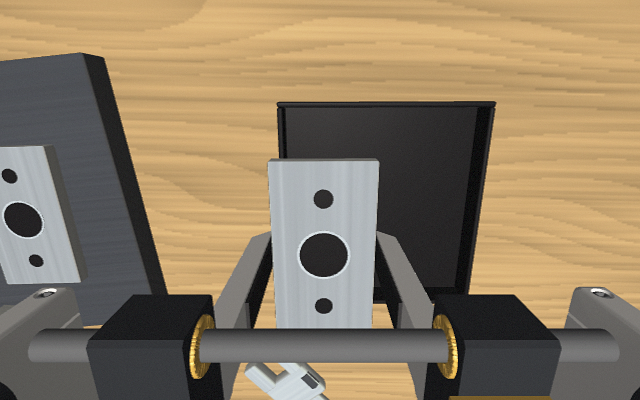

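```bash
f(){ grep -E "time|pos|force"|tr '\n' ' ';echo; }; python3 -m pendant '0.05 0.0008 0.02 0 0;0.05 0.0008 0.0449 0 0;0.05 0.0008 0.0449 0.0 0;0.05 0.0008 0.0449 0.02 0;0.05 0.0008 0.0449 0.04 0;0.05 0.0008 0.0449 0.06 0;0.05 0.0008 0.0449 0.07 0;0.05 0.0008 0.0449 0.0745 0;0.05 0.0008 0.0449 0.0745 0;0.05 0.0008 0.0449 0.0745 0'|f;  python3 -m pendant '0.05 0 0 0.0015 0;0.05 0 0 0.0015 0'|f;  python3 -m pendant '0.05 0 0 0.001 0;0.05 0 0 0.001 0'|f; python3 -m pendant '0.05 0 0 0.0005 0;0.05 0 0 0.0005 0;0.05 0 0 0.0005 0'|f
```

```text
time: 18.35 position: [0.5111, 0.3262, 0.2127] contact_force: [-0.2, -0.1, -4.2] 
time: 18.55 position: [0.5107, 0.3264, 0.211] contact_force: [-0.1, 0.1, -3.7] 
time: 18.75 position: [0.5104, 0.3263, 0.2093] contact_force: [-1.0, -0.7, -4.9] 
time: 19.05 position: [0.5104, 0.3262, 0.2086] contact_force: [-0.8, -0.5, -3.6]
```

```bash
f(){ grep -E "time|pos|force"|tr '\n' ' ';echo; }; python3 -m pendant '0.05 0 0 0.001 0;0.05 0 0 0.0015 0;0.05 0 0 0.0015 0'|f;  python3 -m pendant '0.05 0 0 0.0007 0;0.05 0 0 0.0007 0'|f;  python3 -m pendant '0.05 0 0 0.0005 0;0.05 0 0 0.0005 0'|f; python3 -m pendant '0.05 0 0 0.0005 0;0.05 0 0 0.0005 0'|f
```

```text
time: 19.35 position: [0.5104, 0.3262, 0.207] contact_force: [-0.5, -0.8, -3.9] 
time: 19.55 position: [0.5104, 0.3262, 0.2064] contact_force: [1.0, 0.6, -4.6] 
time: 19.75 position: [0.5104, 0.3262, 0.2059] contact_force: [0.0, 0.6, -4.7] 
time: 19.95 position: [0.5104, 0.3262, 0.2054] contact_force: [0.1, 0.1, -4.3]
```

```bash
f(){ grep -E "time|pos|force"|tr '\n' ' ';echo; }; python3 -m pendant '0.05 0 0 0.0005 0;0.05 0 0 0.0005 0'|f;  python3 -m pendant '0.05 0 0 0.0004 0;0.05 0 0 0.0004 0'|f;  python3 -m pendant '0.05 0 0 0.0003 0;0.05 0 0 0.0003 0'|f
```

```text
time: 20.15 position: [0.5104, 0.3262, 0.2052] contact_force: [-1.4, -0.4, -1.7] 
time: 20.35 position: [0.5105, 0.3262, 0.2052] contact_force: [-2.1, -1.0, 2.4] 
time: 20.55 position: [0.5105, 0.3262, 0.2052] contact_force: [-3.8, -2.3, 5.2]
```

Contact with the tray floor is at exactly the expected height (0.2052). Easing off, opening and backing away.

```bash
python3 -m pendant '0.05 0 0 -0.0006 0;0.05 0 0 -0.0006 0;0.068 0 0 -0.0006 0;0.08 0 0 -0.0006 0;0.085 0 0 -0.0006 0;0.085 0 0 -0.0006 0;0.085 0 0 -0.0006 0;0.085 0 0 -0.0006 0' 10; python3 -m pendant '0.085 0 0 -0.005 0;0.085 0 0 -0.02 0;0.085 0 0 -0.05 0;0.085 0 0 -0.10 0;0.085 0 0 -0.14 0;0.085 0.05 0 -0.15 0;0.085 0.10 0 -0.15 0;0.085 0.10 0 -0.15 0;0.085 0.10 0 -0.15 0'; python3 - <<'E'
from h import *
d=get_image("wrist");cv2.imwrite("pics/w5.png",d["image"][:,:,::-1])
d=get_image("side");cv2.imwrite("pics/s5.png",cv2.resize(d["image"][60:310,200:520,::-1],None,fx=2.4,fy=2.4));flanges(d,85,100)
d=get_image("scene");cv2.imwrite("pics/sc5.png",cv2.resize(d["image"][160:300,200:540,::-1],None,fx=2.3,fy=2.3))
W=cloud(d);m=(W[...,0]>.44)&(W[...,0]<.58)&(W[...,1]>.26)&(W[...,1]<.39)&(d["image"].min(-1)>80)&(W[...,2]<.05)
print(cv2.minAreaRect((W[m][:,:2]*1000).astype(np.float32)),W[m][:,2].min(),W[m][:,2].max(), np.linalg.lstsq(np.c_[W[m][:,:2],np.ones(m.sum())],W[m][:,2],rcond=None)[0])
E
```

```text
time: 21.35
position: [0.5104, 0.3262, 0.2049]
tool_rot: [[-1.0, -0.02, 0.0], [-0.02, 1.0, 0.0], [-0.0, 0.0, -1.0]]
contact_force: [0.7, 0.4, 0.4]
width: 0.904
time: 22.25
position: [0.4093, 0.3242, 0.3561]
tool_rot: [[-1.0, -0.022, 0.002], [-0.022, 1.0, 0.001], [-0.002, 0.001, -1.0]]
contact_force: [0.8, -0.7, 0.0]
width: 0.903
569 px 315.0 175.0 z 0.039 rect mm [517.8  54.4] [114.3  68.7] 2.8
816 px 334.0 240.0 z 0.0388 rect mm [ 545.1 -199.9] [114.4  66.4] 8.2
((505.14776611328125, 325.14227294921875), (129.45057678222656, 130.1627197265625), 89.94755554199219) -0.7617099393957572 0.021205508941694234 [ 7.37698681  0.3883926  -4.10724382]
```

View pics/s5.png

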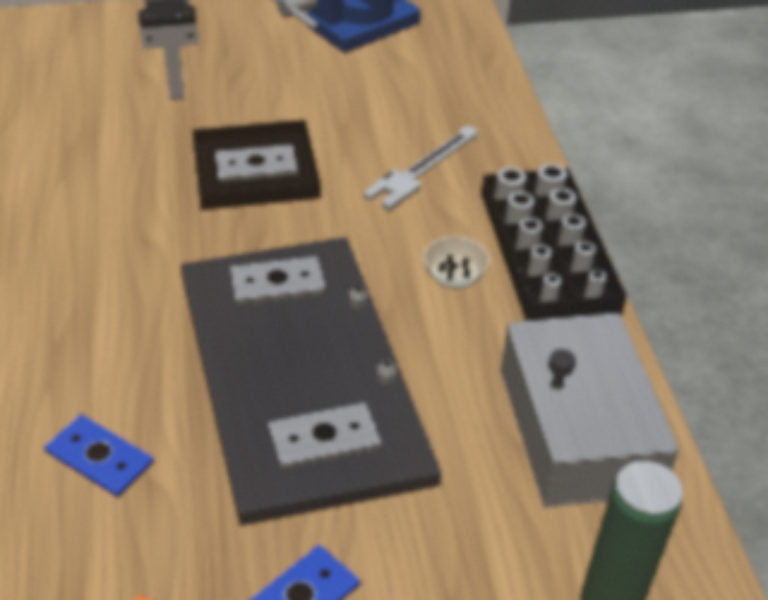

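View pics/sc5.png

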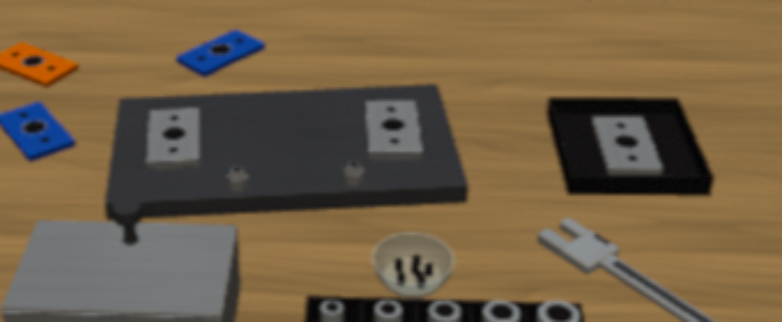

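View pics/w5.png

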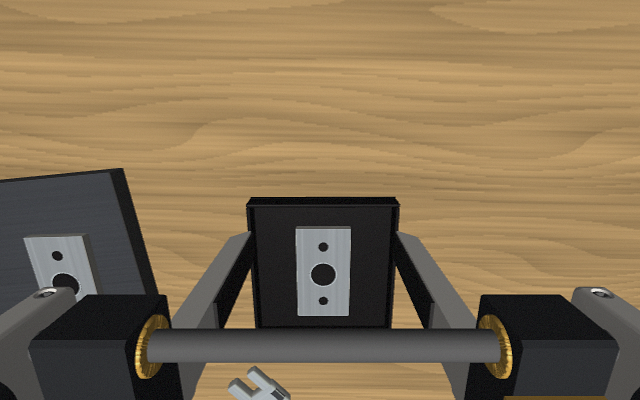

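The flange lies centred in the tray at wrist pixel (323,273). A and C still measure at their starting poses, the nuts are standing, and the gripper is clear. My numeric level fit on the tray flange was spoiled by stray pixels outside the tray, so I'll redo it quickly before handing in.

```bash
python3 - <<'E'
from h import *
d=get_image("wrist");W=cloud(d)
m=(W[...,0]>.44)&(W[...,0]<.58)&(W[...,1]>.285)&(W[...,1]<.365)&(d["image"].min(-1)>100)&(W[...,2]<.03)&(W[...,2]>.010)
c=np.linalg.lstsq(np.c_[W[m][:,:2],np.ones(m.sum())],W[m][:,2],rcond=None)[0]
print(m.sum(),cv2.minAreaRect((W[m][:,:2]*1000).astype(np.float32)),np.median(W[m][:,2]),"slopes",c[:2])
if abs(c[:2]).max()<.04: print(hand_in())
E
```

```text
4047 ((511.7855224609375, 326.28326416015625), (109.36717224121094, 59.700164794921875), 1.1315393447875977) 0.01673402719165536 slopes [-1.01368111e-03  7.73075085e-05]
the job is handed in; nothing more can be done
None
```

The middle flange (B) was the one that rocks. It now lies flat in the middle of the black tray, and I handed the job in at about 22.5 s of the 72 s allowed. One early press went over the 12 N limit.

**Presses:**
- **Flange A:** both near corners were firm.
- **Flange B:** the near-left corner gave about 2.7 mm at 1–2 N and then stopped. The diagonally opposite far-right corner gave the same, so it rocked over and back. I did not press its near-right corner, since near-left had already given.
- **Flange C:** I did not test it, because B had already been found.

**Pick and place:** I gripped B across its width and lowered it until the force showed it resting on the tray floor. I then opened the gripper and moved clear.

**Last checks:**
- **Tray:** B is centred within about 2 mm of the tray's middle, about 0.3° off the tray's length, and level (slope 0.001 or less).
- **The rest:** A and C were within about 1 mm of their starting positions. The nuts, dish and wrench looked undisturbed. I did not recheck the starter tool.

**What went wrong:**
- **Overshoot:** on the first press, A's near-left corner, the force briefly reached 13.8 N. I used finer steps after that, and no later press went above about 8 N.
- **Level fit:** my first level check of the placed flange was spoiled by stray pixels. I repeated it on a clean area before handing in.

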